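Index the capping press and cap the next vial

ROBOT

A 7-joint arm with a two-finger parallel gripper is mounted at the origin on the work surface. World frame = base frame: x ahead of the robot, y to its left, z up, the work surface at z = 0. Lengths are in m, angles in rad, forces in N, time in s.
With the tool pointing down it reaches from about 0.4 to 0.85 m from the base axis. Payload 4.5 kg.
Tool frame: the origin (TCP) lies midway between the tips of the shut fingers; the grasp point (between the pads) lies 19 mm behind it (r.hold_point_z is the distance from the TCP to the grasp point, in m); z points along the fingers, y is the direction in which the jaws open and shut (so a half turn about z gives the same grasp; the last joint's range is limited). The gripper opens to 88 mm and grips with 3 to 60 N. Pads are 18 mm wide; open, the fingers measure 123 mm over their backs; the gripper's body (75 mm by 187 mm) begins 45 mm behind the grasp point.
Start: joints at [-1.195, 0.689, -0.195, 1.565, 0.157, 0.902, -0.215], TCP at [0.209, 0.589, 0.239] pointing down, gripper open.
Joint ranges: [-3.01, 3.01], [-0.46, 2.08], [-1.47, 1.51], [0.13, 2.56], [-1, 4.14], [0.04, 2.09], [-2.66, 2.66]. Speed limits (rad/s): [2.57, 2.57, 3.14, 3.14, 3.14, 3.14, 3.14].

INTERFACE

Orientations are given as a unit quaternion [x, y, z, w].
In Python, from plant import r gives the robot as it stands. The module is installed in compiled form; this text tells all that it offers.
- The arm moves only by the tool move_arm, never from a script. Its arguments are lists of equal length, an entry for each row: "turn": the turn, a rotation vector about the tool's x, y, z in units of 2 pi rad (1.0 is 2 pi rad), a list of three; "dp": the shift along the tool's x, y, z in units of 2.5 cm (1.0 is 2.5 cm), a list of three; "jaw": the closure, from -1 (fully open) to 1 (shut), so that 0 is half open. In form: {"turn": [[wx, wy, wz], ...], "dp": [[x, y, z], ...], "jaw": [jaw, ...]}. A call has 1 to 10 rows; each row shifts and turns the commanded pose from where the row before left it, along the tool's axes as they then stand; what a row does not reach is not made up. A row lasts 1/12 s, in which the tool goes at most 41.7 mm and 7.16 degrees, less where a joint would pass 70% of its speed; a pose out of reach is approached as far as the arm can. A call with a number of a shift or a turn outside -1 to 1 is refused whole. A call with a gripper value outside its range is refused whole. The fingers move at their own pace and stop on an object; "newtons" is the grip in N (left out, the last holds). Time passes only in rows, so rows that do not move let the fingers close. It gives the time, the measured TCP pose, the force and the opening at its end, in the units of the state.
- r.get_state(): the state, without advancing time (a new reading comes with each control period).
- r.snapshot(name): name is "side" or "top"; returns a dict with "frame" (420x560x3 uint8, blue, green, red), "mtx" (3x3 intrinsics, pixels), "origin" and "orientation" of the camera in the world. Camera axes: x right, y up, looking along -z (the intrinsics and any distortion apply to the point x, -y, -z); pixel columns grow to the right and rows downward; lengths in m; the calibration is good to about 2 mm. A picture is of the moment at which its call begins. There is no depth.
- r.finish_job(): hands the job in, once; it reports no verdict.
The state is a dict: "clock": time; "q": joint angles; "qd": joint speeds; "joint_torque": joint torques, N m; "tool_pos": TCP position; "eef_rot": TCP orientation; "contact_force": force on the tool from outside, world axes, zero at the start; "moment": the same for the moment, N m; "opening": opening from 0.0 (shut) to 1.0 (fully open).
Only numpy, scipy, OpenCV 4.12 (cv2) and the standard library are available. Lean on these libraries where they do the work, as an engineer would, in place of code of your own. Each camera call takes 0.05 s, during which the arm holds its last target.

TASK

Do the next vial on the capping press: by one of its upright pins, push the dial gently on round, anticlockwise seen from above, until the spring bolt drops fully into the next slot in its rim and locks it, and stop as it comes up firm: never push the dial harder than 15 N. Then press the black palm knob gently down until that vial's cap is fully home, let the knob come back up and take the hand away. Leave the other vials' caps and the things standing around alone.

Things in the scene. Friction and masses are not known exactly. Their poses are not given: they have to be found in the camera images.
- press: grey cast frame of the capping press, fixed: round base 224 mm across, 20 mm high; column (to z 255 mm) and overhanging arm (top z 222 mm) at its +x side. Origin on the dial's upright axis at bench level; x points from the axis under the ram to the column, z up. The ram stands 70 mm out along +x; the bolt's dark block (60 mm high, 182 mm out, pull knob 206 mm) about 105 deg from +x towards +y.
- dial: round off-white plastic dial, 240 mm across, z 36 to 48 mm, turning on the press axis; origin on it, underside, z up, x at the pocket 60 deg ahead (anticlockwise) of the next vial. Six pockets 70 mm from the axis; four hold glass vials 27 mm across (proud caps reach z 110 mm, finished ones 103 mm). Starts part-way out of its last slot, drags some 3 to 6 N at a pin and stays where it is left.
- pin_next (a point): half-way up (z 73 mm) the turning pin 30 deg ahead (anticlockwise) of the next vial. Six such upright steel pins, 12 mm across, z 48 to 98 mm, stand every 60 deg, 104 mm from the axis, midway between pockets: push by any of them.
- slot_next (a point): middle of the mouth of the slot that belongs to the next vial, in the dial's rim, 120 mm from the axis, z 42 mm; moves with the dial. Six slots, one per pocket, 9.6 mm wide, 8 mm deep, square-sided. With the bolt (8 mm wide) in it, the dial comes up hard, pushed either way.
- bolt_mid (a point): point on the frame, 120 mm from the axis, z 42 mm, where the bolt's nose would meet the rim at its middle setting. The bolt's block is clamped up to 9 mm to either side of this along the rim (8 mm at a pin), a different amount each time, not measured: only about here, as slot_next comes near, does the bolt drop in. Where exactly has to be felt.
- bolt (a joint): how far the spring-loaded index bolt is pushed out: 0.007 m riding on the dial's rim (at the start), 0 fully in a slot. It slides radially and snaps in by itself over the last 2 mm; then the drag on the pin vanishes for about 2 mm, after which the dial comes up hard.
- cap_next_top (a point): centre of the top of the next vial's cap: white, 25 mm across, 13 mm high, standing 7 mm proud; this vial is the first with a proud cap clockwise of the ram.
- cap_next (a joint): how far the next vial's cap has been pushed down: 0 standing proud, 0.007 m fully home. Sliding it takes about 5 N.
- cap_wait (a joint): the same for the cap of the vial after it (60 degrees clockwise): it waits its turn and stays proud (0).
- knob_top (a point): centre of the top of the black palm knob, 42 mm across, 22 mm high, on top of the ram, at z 270 mm when up.
- ram (a joint): how far the ram is pressed down: 0 up, 0.034 m lower stop. Return spring 3 N at the top, 5.5 N at 27 mm. Its flat round die (40 mm across) meets a proud cap under it after 20 mm and has it home after 27 mm, at about 10 N on the knob, where it comes up hard. More than 30 N may crack the vial.
- tube_rack: grey tube rack with capped tubes, 70 x 150 mm, 91 mm high, loose on the bench; bystander. Origin under its centre.
- cap_tray: white open tray of spare caps, 110 x 85 mm, 30 mm high, loose on the bench; bystander. Origin under its centre.
- reagent: reagent bottle with blue cap, 70 mm across, 150 mm high, loose on the bench; bystander. Origin under its centre.

How it is judged:
By the outcome, as a careful person would: the job done as asked, in the order asked, and still so for the second after the job is handed in, with the robot touching nothing.
It also fails if it takes over 62 s, if anything falls off the work surface, if the arm or the gripper's body presses on something with over 40 N, if the wrist force passes 120 N, or if a joint passes its speed limit or range.

## Working session

There is one attempt and no reset: what is moved stays moved. The work goes in short steps, Python scripts to look and compute and a tool call to move; the robot and the scene stay as the last step left them, time stands still between calls to the robot, and variables do not carry over. Pictures are saved under pics/ and viewed, and the job is handed in when it is done.

Besides the shell and the picture viewer there is one more tool, called after "Request:" as name(argument=value, ...) on one line, values as JSON. move_arm: Moves the arm, as the interface text tells. Shifts and turns lie within -1 to 1; 1 stands for 2.5 cm of shift or 2 pi rad of turn. Its arguments: {"type":"object","properties":{"turn":{"type":"array","items":{"type":"array","items":{"type":"number","minimum":-1,"maximum":1}}},"dp":{"type":"array","items":{"type":"array","items":{"type":"number","minimum":-1,"maximum":1}}},"jaw":{"type":"array","items":{"type":"number"}},"newtons":{"type":"number"}},"required":["turn","dp","jaw"]}

```bash
mkdir -p pics
python3 - <<'E'
from plant import r
import cv2,numpy as np
print(r.get_state(), r.hold_point_z)
for n in("side","top"):
    s=r.snapshot(n); cv2.imwrite(f"pics/{n}0.png",s["frame"]); print(n,{k:np.array(v).round(4).tolist() for k,v in s.items() if k!="frame"})
E
```

```text
{'clock': 0.0, 'q': array([-1.19522713,  0.69001195, -0.19453476,  1.56635385,  0.15729237,
        0.90249997, -0.2150987 ]), 'qd': array([ 0.00172922,  0.00050361,  0.00040395,  0.00064483,  0.00073282,
        0.00076834, -0.00205481]), 'joint_torque': array([ 1.70608973e-04, -5.27569664e+01, -1.26656581e+00, -1.53426200e+01,
       -5.26098954e-02,  6.65092492e-03,  1.71397137e-04]), 'tool_pos': array([0.20929048, 0.58823279, 0.2378905 ]), 'eef_rot': array([ 1.70005660e-01,  9.85442637e-01, -9.34699960e-04, -1.02766478e-04]), 'contact_force': array([ 0.70410929,  0.30604451, -0.2420473 ]), 'moment': array([-0.01486456, -0.01305249,  0.03048046]), 'opening': 1.0022314204562977} 0.0187
side {'mtx': [[407.0204, 0.0, 279.7906], [0.0, 407.0204, 205.4135], [0.0, 0.0, 1.0]], 'origin': [0.3923, 0.7502, 0.8892], 'orientation': [-0.0476, 0.3914, 0.9123, -0.1108]}
top {'mtx': [[539.3756, 0.0, 276.0932], [0.0, 539.3756, 214.482], [0.0, 0.0, 1.0]], 'origin': [0.3712, 0.0225, 1.238], 'orientation': [0.0577, -0.066, -0.7018, 0.707]}
```

View pics/side0.png

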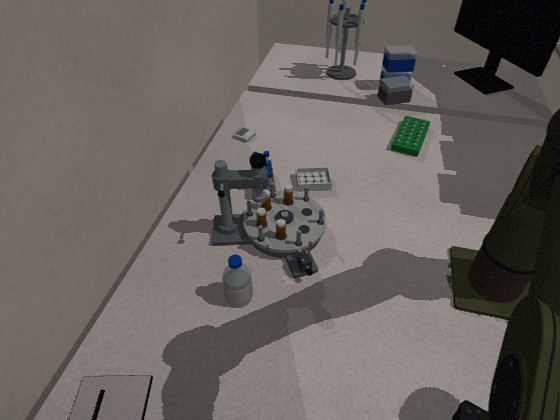

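View pics/top0.png

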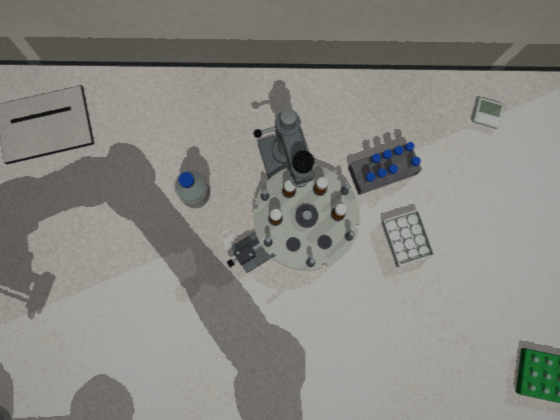

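```bash
cat > h.py <<'E'
import numpy as np,cv2
from scipy.spatial.transform import Rotation as R
def cam(s):
    return np.array(s["mtx"]),np.array(s["origin"]),R.from_quat(s["orientation"]).as_matrix()
def proj(s,P):
    K,o,M=cam(s); c=(np.atleast_2d(P)-o)@M; u=c/(-c[:,2:3]); 
    return np.c_[K[0,0]*u[:,0]+K[0,2], -K[1,1]*u[:,1]+K[1,2]]
def atz(s,uv,z):
    K,o,M=cam(s); uv=np.atleast_2d(np.array(uv,float)); d=np.c_[(uv[:,0]-K[0,2])/K[0,0],-(uv[:,1]-K[1,2])/K[1,1],-np.ones(len(uv))]@M.T
    return o+d*((z-o[2])/d[:,2])[:,None]
E
python3 - <<'E'
import cv2
a=cv2.imread("pics/top0.png")[80:280,220:380]; cv2.imwrite("pics/top0z.png",cv2.resize(a,None,fx=3,fy=3,interpolation=cv2.INTER_CUBIC)) 
a=cv2.imread("pics/side0.png")[140:290,200:350]; cv2.imwrite("pics/side0z.png",cv2.resize(a,None,fx=4,fy=4,interpolation=cv2.INTER_CUBIC))
E
```

```text
(no output)
```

View pics/top0z.png

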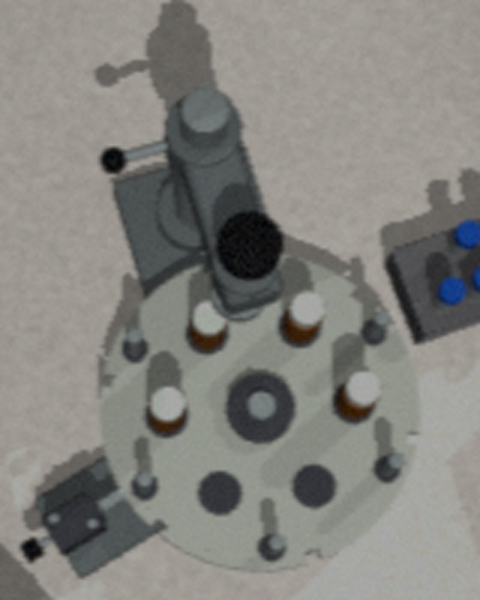

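View pics/side0z.png

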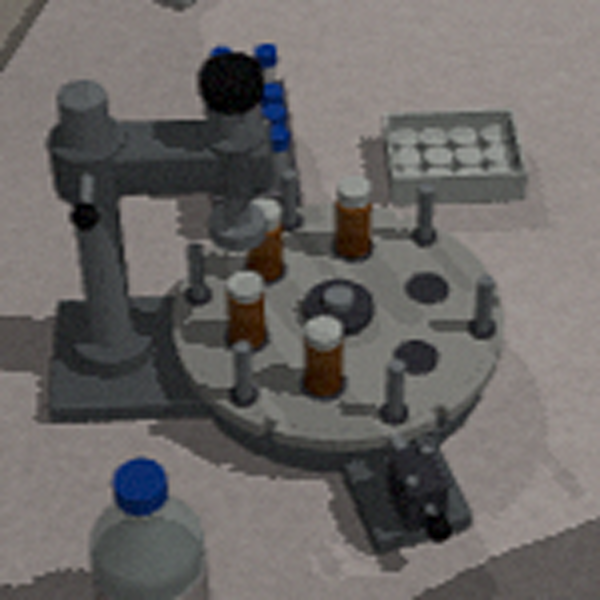

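```bash
cat > fit.py <<'E'
from plant import r
from h import *
from scipy.optimize import least_squares
def og(p,f,u,v): p=np.array(p,float); return (p+.5)/f-.5+[u,v]
def build(pa):
    x,y,psi,phi=pa; d=np.pi/180
    P=lambda rad,a,z:[x+rad*np.cos(a),y+rad*np.sin(a),z]
    pins=[P(.104,phi-30*d+60*d*k,.098) for k in range(6)]
    caps=[P(.07,phi+60*d*k,.103 if k>=0 else .110) for k in(1,0,-1,-2)]
    return pins,caps,P(.07,psi,.270),P(.206,psi+105*d,.045)
E
python3 - <<'E'
from fit import *
T=r.snapshot("top");S=r.snapshot("side")
tp=og([(136,336),(150,475),(277,538),(397,460),(381,318)],3,220,80)
tc=og([(168,402),(210,316),(307,306),(362,385)],3,220,80)
tk=og([(249,243)],3,220,80)
sp=og([(197,250),(242,348),(397,367),(486,282),(426,192),(290,177)],4,200,140)
sc=og([(325,330),(247,284),(266,208),(355,187)],4,200,140)
sk=og([(232,78)],4,200,140)
from itertools import permutations
print(atz(T,tp,.098),atz(S,sp,.098),atz(T,tc,.107),atz(S,sc,.107),atz(T,tk,.27),atz(S,sk,.27))
def near(obs,pr):
    D=np.linalg.norm(obs[:,None]-pr[None],axis=2); return (obs-pr[D.argmin(1)]).ravel()
def res(pa,out=False):
    pins,caps,kn,b=build(pa)
    L=[near(tp,proj(T,pins)),near(tc,proj(T,caps)),(tk-proj(T,kn)).ravel(),near(sp,proj(S,pins)),near(sc,proj(S,caps)),(sk-proj(S,kn)).ravel()]
    return [l.round(1) for l in L] if out else np.concatenate(L)
c=atz(T,tp,.098).mean(0)
best=None
for psi in np.arange(-1,1,.25):
  for phi in np.arange(-.5,2,.25):
    q=least_squares(res,[c[0],c[1]+0.0,psi,phi],loss="soft_l1")
    if best is None or q.cost<best.cost: best=q
print(best.x,np.degrees(best.x[2:]),best.cost)
for l in res(best.x,True): print(l)
np.save("pa.npy",best.x)
E
```

```text
[[ 0.62288444  0.03395816  0.098     ]
 [ 0.5220113   0.02301957  0.098     ]
 [ 0.47791778 -0.06698454  0.098     ]
 [ 0.53418417 -0.15284599  0.098     ]
 [ 0.6378177  -0.14313837  0.098     ]] [[ 0.6803539  -0.04976698  0.098     ]
 [ 0.62304866  0.03487569  0.098     ]
 [ 0.51886278  0.02698121  0.098     ]
 [ 0.47528866 -0.06671429  0.098     ]
 [ 0.53437877 -0.1503843   0.098     ]
 [ 0.63629408 -0.14280846  0.098     ]] [[ 0.57315619  0.0106754   0.107     ]
 [ 0.63605103 -0.01903495  0.107     ]
 [ 0.64406137 -0.088727    0.107     ]
 [ 0.58664057 -0.12746399  0.107     ]] [[ 0.57109015  0.01380201  0.107     ]
 [ 0.63365099 -0.01611456  0.107     ]
 [ 0.64166122 -0.09517199  0.107     ]
 [ 0.58439337 -0.13315594  0.107     ]] [[ 0.64443016 -0.03710429  0.27      ]] [[ 0.64266821 -0.03226547  0.27      ]]
[ 0.57881508 -0.05904133  0.33275437  0.60512408] [19.065421   34.67105599] 5.320167049356261
[ 0.5  0.2  1.6 -1.1 -0.3 -1.3 -0.1  0.1 -0.7  0.1]
[ 0.  -0.3 -0.  -0.3 -0.3 -0.6 -0.8 -0.7]
[0.5 0.3]
[ 0.6  0.3  0.1 -0.   0.3  0.2 -0.1  0.2 -0.2  0.6  0.4  0.5]
[ 0.5 -0.1  0.6 -0.1  0.7 -0.6  0.4 -0.2]
[0.4 1. ]
```

Request:
move_arm(turn=[[0,0,0],[0,0,0],[0,0,0],[0,0,0],[0,0,0],[0,0,0],[0,0,0],[0,0,0]], dp=[[-0.4,-0.35,0],[-0.73,-0.64,0],[-0.73,-0.64,0],[-0.73,-0.64,0],[-0.73,-0.64,0],[-0.73,-0.64,0],[-0.73,-0.64,0],[-0.73,-0.64,0]], jaw=[1,1,1,1,1,1,1,1], newtons=20)

```text
clock: 0.87
tool_pos: [0.2992, 0.4278, 0.2387]
eef_rot: [0.17, 0.985, -0.0, 0.0]
contact_force: [0.9, 0.4, -0.4]
opening: 0.421
```

Request:
move_arm(turn=[[0,0,0.0185],[0,0,0.0185],[0,0,0.0185],[0,0,0.0185],[0,0,0.0185],[0,0,0.0185],[0,0,0],[0,0,0]], dp=[[-0.73,-0.64,0],[0,0,0],[0,0,0],[0,0,0],[0,0,0],[0,0,0],[0,0,0],[0,0,0]], jaw=[1,1,1,1,1,1,1,1])

```text
clock: 1.53
tool_pos: [0.3105, 0.4078, 0.2387]
eef_rot: [0.495, 0.869, -0.0, 0.0]
contact_force: [-0.4, -1.7, -0.3]
opening: 0.008
```

```bash
cat > to.py <<'E'
import sys
from plant import r
from h import *
def to(P):
    s=r.get_state(); M=R.from_quat(s["eef_rot"]).as_matrix()
    print("tool x,y,z units of 25mm:",((np.array(P)-s["tool_pos"])@M/.025).round(3), "pos",s["tool_pos"].round(4),"xaxis ang",np.degrees(np.arctan2(M[1,0],M[0,0])).round(2),"zax",M[:,2].round(4),"F",s["contact_force"].round(2),"t",round(s["clock"],2),"open",round(s["opening"],3))
if __name__=="__main__": to([float(a) for a in sys.argv[1:4]])
E
python3 to.py 0.455 -0.033 0.238
```

```text
tool x,y,z units of 25mm: [-18.114  -4.016   0.033] pos [0.3105 0.4078 0.2387] xaxis ang 120.65 zax [ 2.e-04 -3.e-04 -1.e+00] F [-0.4  -1.7  -0.34] t 1.53 open 0.008
```

Request:
move_arm(turn=[[0,0,0],[0,0,0],[0,0,0],[0,0,0],[0,0,0],[0,0,0],[0,0,0],[0,0,0],[0,0,0],[0,0,0]], dp=[[-0.4,-0.2,0],[-0.9,-0.2,0],[-0.9,-0.2,0],[-0.9,-0.2,0],[-0.9,-0.2,0],[-0.9,-0.2,0],[-0.9,-0.2,0],[-0.9,-0.2,0],[-0.9,-0.2,0],[-0.9,-0.2,0]], jaw=[1,1,1,1,1,1,1,1,1,1])

```text
clock: 2.37
tool_pos: [0.3751, 0.1972, 0.2388]
eef_rot: [0.496, 0.869, -0.0, -0.0]
contact_force: [-0.2, -0.7, -0.7]
opening: 0.004
```

Request:
move_arm(turn=[[0,0,0],[0,0,0],[0,0,0],[0,0,0],[0,0,0],[0,0,0],[0,0,0],[0,0,0],[0,0,0],[0,0,0]], dp=[[-0.9,-0.2,0],[-0.9,-0.2,0],[-0.9,-0.2,0],[-0.9,-0.2,0],[-0.9,-0.2,0],[-0.9,-0.2,0],[-0.9,-0.2,0],[-0.9,-0.2,0],[-0.9,-0.2,0],[-0.4,-0.2,0]], jaw=[1,1,1,1,1,1,1,1,1,1])

```text
clock: 3.2
tool_pos: [0.4403, -0.0129, 0.2388]
eef_rot: [0.497, 0.868, -0.0, 0.001]
contact_force: [-0.5, -0.2, 0.4]
opening: 0.01
```

Request:
move_arm(turn=[[0,0,0],[0,0,0]], dp=[[0,0,0],[0,0,0]], jaw=[1,1])

```text
clock: 3.37
tool_pos: [0.4392, -0.0099, 0.2387]
eef_rot: [0.497, 0.868, -0.0, -0.0]
contact_force: [-1.7, -0.3, -1.0]
opening: 0.003
```

```bash
python3 to.py 0.455 -0.033 0.066
python3 - <<'E'
from fit import *
S=r.snapshot("side");T=r.snapshot("top");cv2.imwrite("pics/s1.png",cv2.resize(S["frame"][140:290,200:400],None,fx=4,fy=4,interpolation=2));cv2.imwrite("pics/t1.png",cv2.resize(T["frame"][80:280,220:420],None,fx=3,fy=3,interpolation=2))
E
```

```text
tool x,y,z units of 25mm: [-1.12   0.081  6.907] pos [ 0.4392 -0.0099  0.2387] xaxis ang 120.42 zax [-5.e-04  2.e-04 -1.e+00] F [-1.75 -0.28 -0.98] t 3.37 open 0.003
```

View pics/s1.png

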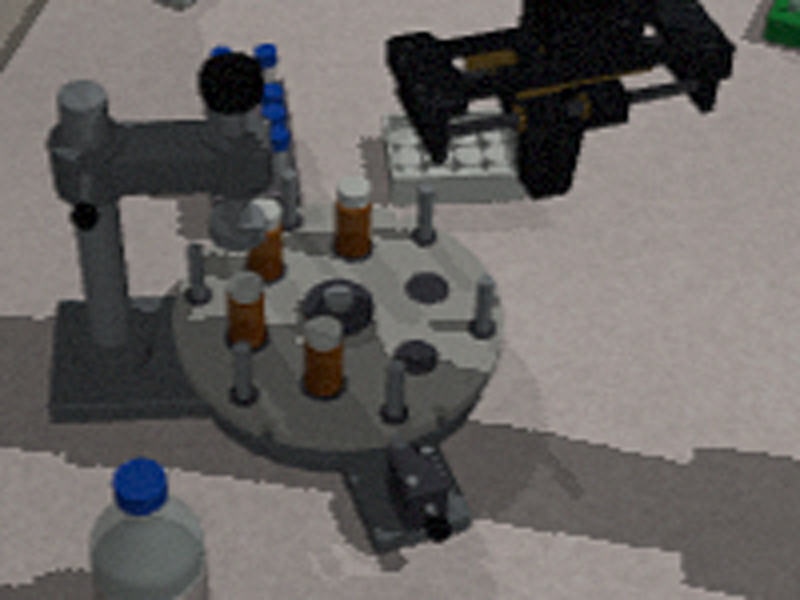

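View pics/t1.png

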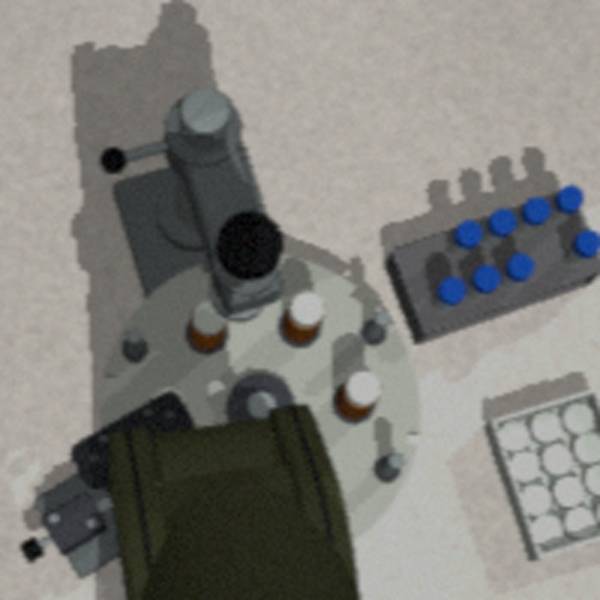

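Request:
move_arm(turn=[[0,0,0],[0,0,0],[0,0,0],[0,0,0],[0,0,0],[0,0,0],[0,0,0],[0,0,0],[0,0,0],[0,0,0]], dp=[[0,0.08,0.5],[0,0,0.9],[0,0,0.9],[0,0,0.9],[0,0,0.9],[0,0,0.9],[0,0,0.9],[0,0,0.5],[0,0,0.26],[0,0,0]], jaw=[1,1,1,1,1,1,1,1,1,1])

```text
clock: 4.3
tool_pos: [0.4409, -0.0071, 0.0712]
eef_rot: [0.495, 0.869, -0.0, -0.001]
contact_force: [-0.2, 0.1, -0.1]
opening: 0.008
```

```bash
cat > plan.py <<'E'
# target C for a pin angle: fixed face normal n, offset d
import sys
from to import *
pa=np.load("pa.npy")
def C(thdeg,d=.015):
    th=np.radians(thdeg); a=np.radians(120.4-180); return np.array([pa[0]+.104*np.cos(th)-d*np.cos(a),pa[1]+.104*np.sin(th)-d*np.sin(a),.072])
if __name__=="__main__":
    s=r.get_state(); M=R.from_quat(s["eef_rot"]).as_matrix(); to(C(184.7)); print("F tool",(s["contact_force"]@M).round(2))
    prev=s["tool_pos"]
    for t in [float(a) for a in sys.argv[1:]]:
        c=C(t); print(t,c.round(4),((c-prev)@M/.025).round(3)); prev=c
E
python3 plan.py 184.7 190 195 200 205 210 215 220 225 230
```

```text
tool x,y,z units of 25mm: [-2.18  -0.05  -0.035] pos [ 0.4409 -0.0071  0.0712] xaxis ang 120.6 zax [-2.2e-03  6.0e-04 -1.0e+00] F [-0.25  0.06 -0.08] t 4.3 open 0.008
F tool [ 0.18 -0.18  0.08]
184.7 [ 0.4676 -0.0546  0.072 ] [-2.18  -0.05  -0.035]
190.0 [ 0.4688 -0.0642  0.072 ] [-0.353 -0.152 -0.   ]
195.0 [ 0.4708 -0.073   0.072 ] [-0.345 -0.113 -0.   ]
200.0 [ 0.4735 -0.0817  0.072 ] [-0.353 -0.082 -0.   ]
205.0 [ 0.477  -0.0901  0.072 ] [-0.359 -0.051 -0.   ]
210.0 [ 0.4812 -0.0981  0.072 ] [-0.362 -0.02  -0.001]
215.0 [ 0.486  -0.1058  0.072 ] [-0.363  0.012 -0.001]
220.0 [ 0.4916 -0.113   0.072 ] [-0.36   0.044 -0.001]
225.0 [ 0.4977 -0.1196  0.072 ] [-0.355  0.075 -0.001]
230.0 [ 0.5044 -0.1258  0.072 ] [-0.347  0.106 -0.001]
```

Approach to just short of contact, then small steps.

Request:
move_arm(turn=[[0,0,0],[0,0,0],[0,0,0],[0,0,0],[0,0,0],[0,0,0]], dp=[[-0.4,0,0],[-0.5,0,0],[-0.5,0,0],[-0.3,0,0],[0,0,0],[0,0,0]], jaw=[1,1,1,1,1,1])

```text
clock: 4.8
tool_pos: [0.4635, -0.0453, 0.0729]
eef_rot: [0.497, 0.868, 0.0, 0.001]
contact_force: [-0.7, 0.6, -0.5]
opening: 0.009
```

Request:
move_arm(turn=[[0,0,0],[0,0,0],[0,0,0]], dp=[[-0.08,0,0],[-0.08,0,0],[-0.08,0,0]], jaw=[1,1,1])

```text
clock: 5.05
tool_pos: [0.466, -0.0497, 0.0723]
eef_rot: [0.496, 0.868, 0.0, -0.0]
contact_force: [-0.7, 0.3, 0.2]
opening: 0.001
```

Request:
move_arm(turn=[[0,0,0],[0,0,0],[0,0,0]], dp=[[-0.08,0,0],[-0.08,0,0],[-0.08,0,0]], jaw=[1,1,1])

```text
clock: 5.3
tool_pos: [0.4685, -0.0541, 0.0721]
eef_rot: [0.496, 0.868, 0.0, -0.001]
contact_force: [-3.4, 6.5, 4.0]
opening: 0.005
```

```bash
python3 plan.py 190
```

```text
tool x,y,z units of 25mm: [ 0.    -0.041  0.005] pos [ 0.4685 -0.0541  0.0721] xaxis ang 120.54 zax [-0.0017  0.0015 -1.    ] F [-3.4   6.49  4.  ] t 5.3 open 0.005
F tool [ 7.33  0.36 -3.98]
190.0 [ 0.4688 -0.0642  0.072 ] [-0.353 -0.193  0.005]
```

Request:
move_arm(turn=[[0,0,0],[0,0,0],[0,0,0],[0,0,0],[0,0,0]], dp=[[-0.07,-0.04,0],[-0.07,-0.04,0],[-0.07,-0.04,0],[-0.07,-0.03,0],[-0.07,-0.03,0]], jaw=[1,1,1,1,1])

```text
clock: 5.72
tool_pos: [0.469, -0.0623, 0.0721]
eef_rot: [0.495, 0.869, 0.001, -0.002]
contact_force: [-2.1, 6.8, 2.1]
opening: 0.004
```

```bash
python3 plan.py 195
```

```text
tool x,y,z units of 25mm: [0.292 0.108 0.007] pos [ 0.469  -0.0623  0.0721] xaxis ang 120.66 zax [-0.0017  0.0034 -1.    ] F [-2.1   6.76  2.15] t 5.72 open 0.004
F tool [ 6.9   1.64 -2.12]
195.0 [ 0.4708 -0.073   0.072 ] [-0.406 -0.157  0.004]
```

Request:
move_arm(turn=[[0,0,0],[0,0,0],[0,0,0],[0,0,0],[0,0,0],[0,0,0],[0,0,0],[0,0,0],[0,0,0],[0,0,0]], dp=[[-0.07,-0.025,0],[-0.07,-0.025,0],[-0.07,-0.025,0],[-0.07,-0.02,0],[-0.07,-0.02,0],[-0.07,-0.02,0],[-0.07,-0.02,0],[-0.07,-0.015,0],[-0.07,-0.015,0],[-0.07,-0.015,0]], jaw=[1,1,1,1,1,1,1,1,1,1])

```text
clock: 6.55
tool_pos: [0.4724, -0.0801, 0.0721]
eef_rot: [0.495, 0.869, 0.0, -0.002]
contact_force: [-3.5, 6.9, 3.9]
opening: 0.008
```

```bash
python3 plan.py 205
```

```text
tool x,y,z units of 25mm: [0.976 0.352 0.008] pos [ 0.4724 -0.0801  0.0721] xaxis ang 120.64 zax [-0.0038  0.0031 -1.    ] F [-3.47  6.92  3.88] t 6.55 open 0.008
F tool [ 7.75  0.53 -3.85]
205.0 [ 0.477  -0.0901  0.072 ] [-0.434 -0.047  0.002]
```

Request:
move_arm(turn=[[0,0,0],[0,0,0],[0,0,0],[0,0,0],[0,0,0],[0,0,0],[0,0,0],[0,0,0],[0,0,0],[0,0,0]], dp=[[-0.07,-0.01,0],[-0.07,-0.01,0],[-0.07,-0.01,0],[-0.07,-0.01,0],[-0.07,-0.01,0],[-0.07,-0.005,0],[-0.07,-0.005,0],[-0.07,-0.005,0],[-0.07,-0.005,0],[-0.07,-0.005,0]], jaw=[1,1,1,1,1,1,1,1,1,1])

```text
clock: 7.38
tool_pos: [0.4786, -0.0965, 0.0721]
eef_rot: [0.496, 0.869, -0.0, -0.003]
contact_force: [-4.5, 4.7, 4.5]
opening: 0.005
```

```bash
python3 plan.py 215
```

```text
tool x,y,z units of 25mm: [1.667 0.473 0.01 ] pos [ 0.4786 -0.0965  0.0721] xaxis ang 120.59 zax [-0.006   0.0027 -1.    ] F [-4.49  4.71  4.5 ] t 7.38 open 0.005
F tool [ 6.36 -1.49 -4.46]
215.0 [ 0.486  -0.1058  0.072 ] [-0.469  0.067  0.   ]
```

Request:
move_arm(turn=[[0,0,0],[0,0,0],[0,0,0],[0,0,0],[0,0,0],[0,0,0],[0,0,0],[0,0,0],[0,0,0],[0,0,0]], dp=[[-0.07,0.01,0],[-0.07,0.01,0],[-0.07,0.01,0],[-0.07,0.01,0],[-0.07,0.01,0],[-0.07,0.01,0],[-0.07,0.01,0],[-0.07,0.01,0],[-0.07,0.01,0],[-0.07,0.01,0]], jaw=[1,1,1,1,1,1,1,1,1,1])

```text
clock: 8.22
tool_pos: [0.4875, -0.1111, 0.0716]
eef_rot: [0.496, 0.868, -0.002, -0.005]
contact_force: [-7.4, 4.0, 5.1]
opening: 0.002
```

```bash
python3 plan.py 220 225 230
python3 - <<'E'
from fit import *
S=r.snapshot("side");cv2.imwrite("pics/s2.png",cv2.resize(S["frame"][140:290,200:400],None,fx=4,fy=4,interpolation=2))
E
```

```text
tool x,y,z units of 25mm: [ 2.35e+00  4.60e-01 -2.00e-03] pos [ 0.4875 -0.1111  0.0716] xaxis ang 120.51 zax [-0.0103  0.0019 -0.9999] F [-7.43  3.99  5.13] t 8.22 open 0.002
F tool [ 7.25 -4.41 -5.05]
220.0 [ 0.4916 -0.113   0.072 ] [-0.147  0.102 -0.016]
225.0 [ 0.4977 -0.1196  0.072 ] [-0.355  0.075 -0.003]
230.0 [ 0.5044 -0.1258  0.072 ] [-0.347  0.106 -0.003]
```

View pics/s2.png

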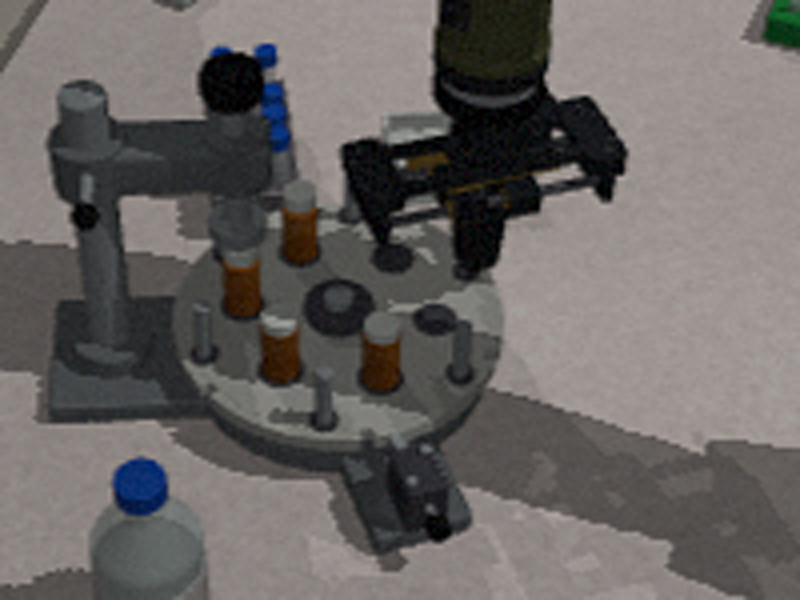

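Request:
move_arm(turn=[[0,0,0],[0,0,0],[0,0,0],[0,0,0]], dp=[[-0.06,-0.01,0],[-0.06,-0.01,0],[-0.06,-0.01,0],[-0.06,-0.01,0]], jaw=[1,1,1,1])

```text
clock: 8.6
tool_pos: [0.4912, -0.1161, 0.0716]
eef_rot: [0.496, 0.868, -0.001, -0.004]
contact_force: [-4.6, 5.2, 2.7]
opening: 0.004
```

```bash
python3 plan.py 220 225 230
```

```text
tool x,y,z units of 25mm: [ 2.598e+00  4.370e-01 -1.000e-03] pos [ 0.4912 -0.1161  0.0716] xaxis ang 120.56 zax [-0.0073  0.0027 -1.    ] F [-4.61  5.18  2.7 ] t 8.6 open 0.004
F tool [ 6.82 -1.35 -2.65]
220.0 [ 0.4916 -0.113   0.072 ] [ 0.102  0.076 -0.014]
225.0 [ 0.4977 -0.1196  0.072 ] [-0.355  0.075 -0.003]
230.0 [ 0.5044 -0.1258  0.072 ] [-0.347  0.106 -0.003]
```

Request:
move_arm(turn=[[0,0,0],[0,0,0],[0,0,0]], dp=[[-0.04,0.004,0],[-0.04,0.005,0],[-0.04,0.005,0]], jaw=[1,1,1])

```text
clock: 8.85
tool_pos: [0.4931, -0.1185, 0.0716]
eef_rot: [0.496, 0.868, -0.001, -0.004]
contact_force: [-4.6, 5.0, 2.2]
opening: 0.004
```

Request:
move_arm(turn=[[0,0,0],[0,0,0]], dp=[[-0.03,0.004,0],[-0.03,0.004,0]], jaw=[1,1])

```text
clock: 9.02
tool_pos: [0.4942, -0.1197, 0.0716]
eef_rot: [0.496, 0.868, -0.001, -0.004]
contact_force: [-5.8, 5.0, 2.1]
opening: 0.003
```

Request:
move_arm(turn=[[0,0,0],[0,0,0]], dp=[[-0.02,0.004,0],[-0.02,0.004,0]], jaw=[1,1])

```text
clock: 9.18
tool_pos: [0.4948, -0.1204, 0.0717]
eef_rot: [0.496, 0.868, -0.001, -0.004]
contact_force: [-4.3, 5.1, 2.3]
opening: 0.004
```

```bash
python3 plan.py 225 230
```

```text
tool x,y,z units of 25mm: [2.818e+00 4.000e-01 1.000e-03] pos [ 0.4948 -0.1204  0.0717] xaxis ang 120.57 zax [-0.0071  0.0028 -1.    ] F [-4.27  5.1   2.31] t 9.18 open 0.004
F tool [ 6.57 -1.09 -2.27]
225.0 [ 0.4977 -0.1196  0.072 ] [-0.034  0.115 -0.015]
230.0 [ 0.5044 -0.1258  0.072 ] [-0.347  0.106 -0.003]
```

Request:
move_arm(turn=[[0,0,0],[0,0,0]], dp=[[-0.02,0.004,0],[-0.02,0.004,0]], jaw=[1,1])

```text
clock: 9.35
tool_pos: [0.4954, -0.121, 0.0716]
eef_rot: [0.496, 0.868, -0.001, -0.004]
contact_force: [-4.8, 5.2, 3.0]
opening: 0.004
```

Request:
move_arm(turn=[[0,0,0],[0,0,0]], dp=[[-0.02,0.004,0],[-0.02,0.004,0]], jaw=[1,1])

```text
clock: 9.52
tool_pos: [0.496, -0.1218, 0.0716]
eef_rot: [0.496, 0.869, -0.001, -0.004]
contact_force: [-5.4, 6.0, 2.4]
opening: 0.009
```

Request:
move_arm(turn=[[0,0,0],[0,0,0]], dp=[[-0.02,0.004,0],[-0.02,0.004,0]], jaw=[1,1])

```text
clock: 9.68
tool_pos: [0.4977, -0.1234, 0.0717]
eef_rot: [0.496, 0.868, -0.0, -0.003]
contact_force: [-2.3, 1.3, -0.4]
opening: 0.007
```

Request:
move_arm(turn=[[0,0,0],[0,0,0]], dp=[[-0.01,0.002,0],[-0.01,0.002,0]], jaw=[1,1])

```text
clock: 9.85
tool_pos: [0.4985, -0.1243, 0.0717]
eef_rot: [0.496, 0.868, -0.0, -0.002]
contact_force: [-4.2, 3.9, -0.6]
opening: 0.002
```

Request:
move_arm(turn=[[0,0,0],[0,0,0]], dp=[[-0.01,0.002,0],[-0.01,0.002,0]], jaw=[1,1])

```text
clock: 10.02
tool_pos: [0.4985, -0.1243, 0.0717]
eef_rot: [0.496, 0.868, -0.0, -0.003]
contact_force: [-3.7, 4.5, 0.7]
opening: 0.006
```

Request:
move_arm(turn=[[0,0,0],[0,0,0]], dp=[[-0.01,0.002,0],[-0.01,0.002,0]], jaw=[1,1])

```text
clock: 10.18
tool_pos: [0.4985, -0.1244, 0.0717]
eef_rot: [0.496, 0.868, -0.0, -0.003]
contact_force: [-5.5, 6.4, 0.8]
opening: 0.005
```

Request:
move_arm(turn=[[0,0,0],[0,0,0]], dp=[[-0.01,0.002,0],[0,0,0]], jaw=[1,1])

```text
clock: 10.35
tool_pos: [0.4986, -0.1243, 0.0717]
eef_rot: [0.496, 0.868, -0.0, -0.003]
contact_force: [-5.6, 5.5, 1.0]
opening: 0.004
```

Request:
move_arm(turn=[[0,0,0],[0,0,0]], dp=[[-0.01,0.002,0],[0,0,0]], jaw=[1,1])

```text
clock: 10.52
tool_pos: [0.4986, -0.1244, 0.0717]
eef_rot: [0.496, 0.868, -0.0, -0.003]
contact_force: [-6.7, 6.7, 1.5]
opening: 0.01
```

Request:
move_arm(turn=[[0,0,0],[0,0,0],[0,0,0],[0,0,0],[0,0,0]], dp=[[0.1,0,0],[0.3,0,0],[0.4,0,0],[0.4,0,0],[0,0,-0.3]], jaw=[1,1,1,1,1])

```text
clock: 10.93
tool_pos: [0.4847, -0.0979, 0.0791]
eef_rot: [0.495, 0.869, -0.0, -0.002]
contact_force: [-0.4, -0.1, 0.4]
opening: 0.006
```

Request:
move_arm(turn=[[0,0,0],[0,0,0],[0,0,0],[0,0,0],[0,0,0],[0,0,0],[0,0,0],[0,0,0],[0,0,0],[0,0,0]], dp=[[0,0,-0.9],[0,0,-1],[0,0,-1],[0,0,-1],[0,0,-1],[0,0,-1],[0,0,-1],[0,0,-1],[0,0,-1],[0,0,-0.6]], jaw=[1,1,1,1,1,1,1,1,1,1])

```text
clock: 11.77
tool_pos: [0.4872, -0.1006, 0.3205]
eef_rot: [0.497, 0.868, 0.001, 0.002]
contact_force: [0.1, 0.1, -1.1]
opening: 0.003
```

```bash
python3 - <<'E'
from fit import *
S=r.snapshot("side");T=r.snapshot("top");cv2.imwrite("pics/s3.png",cv2.resize(S["frame"][140:290,200:400],None,fx=4,fy=4,interpolation=2));cv2.imwrite("pics/t3.png",cv2.resize(T["frame"][80:280,220:420],None,fx=3,fy=3,interpolation=2))
pa=np.load("pa.npy");
E
python3 to.py 0.645 -0.036 0.29
```

```text
tool x,y,z units of 25mm: [-0.946  6.719  1.252] pos [ 0.488  -0.1007  0.3203] xaxis ang 120.45 zax [ 0.0069 -0.0011 -1.    ] F [ 0.5   0.16 -0.5 ] t 11.87 open 0.009
```

View pics/s3.png

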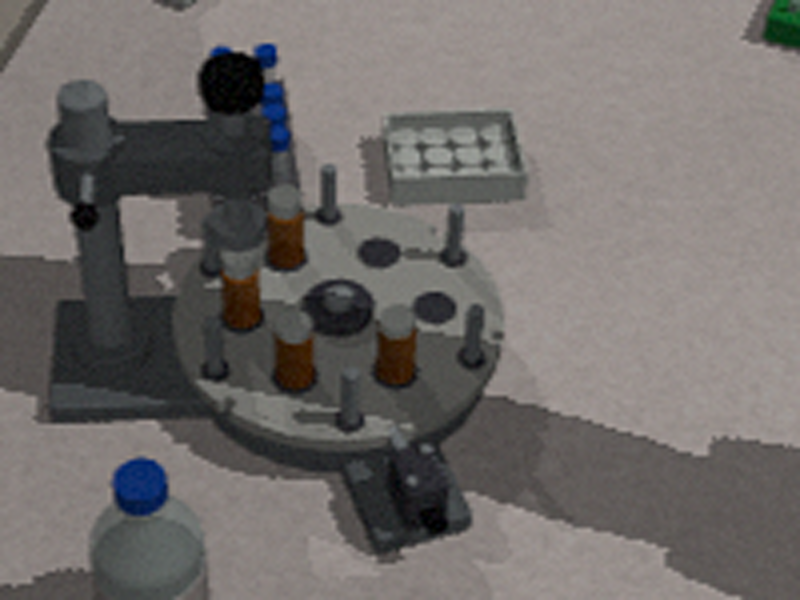

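View pics/t3.png

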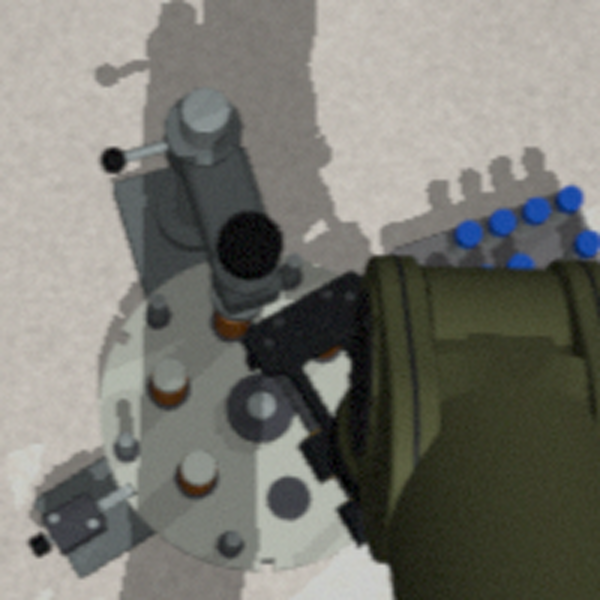

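Request:
move_arm(turn=[[0,0,0],[0,0,0],[0,0,0],[0,0,0],[0,0,0],[0,0,0],[0,0,0],[0,0,0],[0,0,0],[0,0,0]], dp=[[-0.1,0.5,0],[-0.1,0.9,0],[-0.1,0.9,0],[-0.1,0.9,0],[-0.1,0.9,0],[-0.1,0.9,0],[-0.1,0.9,0],[-0.1,0.6,0],[-0.1,0.22,0],[-0.05,0,0]], jaw=[1,1,1,1,1,1,1,1,1,1])

```text
clock: 12.7
tool_pos: [0.6435, -0.0351, 0.3157]
eef_rot: [0.496, 0.868, -0.0, -0.001]
contact_force: [-0.3, 0.2, -0.7]
opening: 0.005
```

Request:
move_arm(turn=[[0,0,0],[0,0,0],[0,0,0],[0,0,0]], dp=[[0,0,0.3],[0,0,0.4],[0,0,0.4],[0,0,0]], jaw=[1,1,1,1])

```text
clock: 13.03
tool_pos: [0.6408, -0.0366, 0.2868]
eef_rot: [0.497, 0.868, -0.002, -0.002]
contact_force: [-0.8, 0.0, -0.2]
opening: 0.009
```

```bash
python3 - <<'E'
from fit import *
S=r.snapshot("side");cv2.imwrite("pics/s4.png",cv2.resize(S["frame"][100:290,200:400],None,fx=3,fy=3,interpolation=2))
E
python3 to.py 0.645 -0.0355 0.272
```

```text
tool x,y,z units of 25mm: [-0.041  0.137  0.639] pos [ 0.6416 -0.0364  0.288 ] xaxis ang 120.43 zax [-3.9e-03 -2.0e-04 -1.0e+00] F [ 0.39 -0.24  0.27] t 13.08 open 0.006
```

View pics/s4.png

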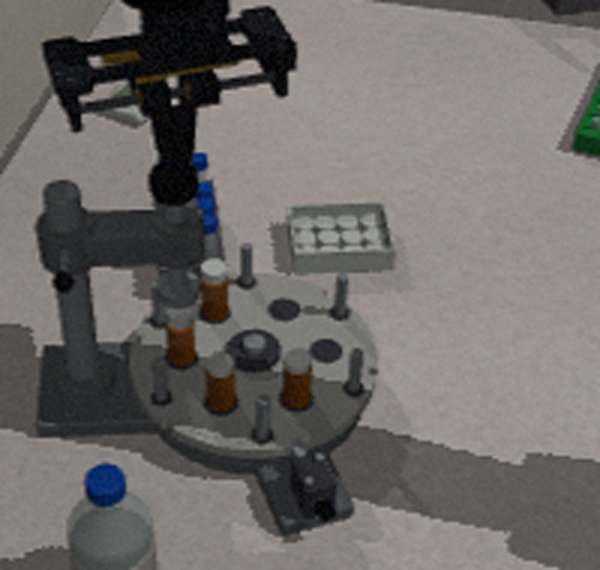

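Request:
move_arm(turn=[[0,0,0],[0,0,0],[0,0,0],[0,0,0],[0,0,0],[0,0,0]], dp=[[-0.04,0.12,0.1],[0,0,0.15],[0,0,0.15],[0,0,0.12],[0,0,0.12],[0,0,0.1]], jaw=[1,1,1,1,1,1])

```text
clock: 13.58
tool_pos: [0.6462, -0.0352, 0.2708]
eef_rot: [0.497, 0.868, -0.0, -0.0]
contact_force: [-0.4, -0.2, -0.1]
opening: 0.006
```

Request:
move_arm(turn=[[0,0,0],[0,0,0],[0,0,0],[0,0,0]], dp=[[0,0,0.1],[0,0,0.1],[0,0,0.1],[0,0,0.1]], jaw=[1,1,1,1])

```text
clock: 13.92
tool_pos: [0.6463, -0.0352, 0.2614]
eef_rot: [0.497, 0.868, 0.0, 0.0]
contact_force: [-2.2, -0.1, 3.8]
opening: 0.004
```

Request:
move_arm(turn=[[0,0,0],[0,0,0],[0,0,0],[0,0,0]], dp=[[0,0,0.1],[0,0,0.1],[0,0,0.1],[0,0,0.08]], jaw=[1,1,1,1])

```text
clock: 14.25
tool_pos: [0.6463, -0.0352, 0.2515]
eef_rot: [0.497, 0.868, 0.0, -0.0]
contact_force: [-2.4, 0.2, 4.1]
opening: 0.007
```

Request:
move_arm(turn=[[0,0,0],[0,0,0],[0,0,0]], dp=[[0,0,0.04],[0,0,0.04],[0,0,0.04]], jaw=[1,1,1])

```text
clock: 14.5
tool_pos: [0.6463, -0.0352, 0.2494]
eef_rot: [0.497, 0.868, 0.0, 0.0]
contact_force: [-4.2, -0.3, 9.2]
opening: 0.003
```

Request:
move_arm(turn=[[0,0,0],[0,0,0]], dp=[[0,0,0.04],[0,0,0.04]], jaw=[1,1])

```text
clock: 14.67
tool_pos: [0.6463, -0.0352, 0.2476]
eef_rot: [0.497, 0.868, 0.0, 0.0]
contact_force: [-3.5, 0.7, 10.0]
opening: 0.006
```

Request:
move_arm(turn=[[0,0,0],[0,0,0]], dp=[[0,0,0.03],[0,0,0.03]], jaw=[1,1])

```text
clock: 14.83
tool_pos: [0.6463, -0.0352, 0.2462]
eef_rot: [0.497, 0.868, 0.0, 0.0]
contact_force: [-4.3, -1.1, 10.8]
opening: 0.003
```

Request:
move_arm(turn=[[0,0,0],[0,0,0]], dp=[[0,0,0.03],[0,0,0.03]], jaw=[1,1])

```text
clock: 15.0
tool_pos: [0.6463, -0.0352, 0.2447]
eef_rot: [0.497, 0.868, 0.0, 0.0]
contact_force: [-3.9, 0.4, 10.3]
opening: 0.005
```

Request:
move_arm(turn=[[0,0,0],[0,0,0]], dp=[[0,0,0.02],[0,0,0.02]], jaw=[1,1])

```text
clock: 15.17
tool_pos: [0.6463, -0.0352, 0.2437]
eef_rot: [0.497, 0.868, 0.0, 0.0]
contact_force: [-4.0, -0.4, 10.2]
opening: 0.007
```

Request:
move_arm(turn=[[0,0,0],[0,0,0]], dp=[[0,0,0.015],[0,0,0.015]], jaw=[1,1])

```text
clock: 15.33
tool_pos: [0.6464, -0.0352, 0.2431]
eef_rot: [0.497, 0.868, 0.0, 0.0]
contact_force: [-4.8, -0.4, 11.5]
opening: 0.004
```

Request:
move_arm(turn=[[0,0,0],[0,0,0]], dp=[[0,0,0.01],[0,0,0.01]], jaw=[1,1])

```text
clock: 15.5
tool_pos: [0.6464, -0.0352, 0.2429]
eef_rot: [0.497, 0.868, 0.0, 0.0]
contact_force: [-4.8, -0.0, 13.8]
opening: 0.009
```

Request:
move_arm(turn=[[0,0,0],[0,0,0]], dp=[[0,0,0.01],[0,0,0.01]], jaw=[1,1])

```text
clock: 15.67
tool_pos: [0.6464, -0.0352, 0.2426]
eef_rot: [0.497, 0.868, 0.0, 0.0]
contact_force: [-5.6, 0.8, 14.6]
opening: 0.01
```

Request:
move_arm(turn=[[0,0,0],[0,0,0]], dp=[[0,0,0.01],[0,0,0.01]], jaw=[1,1])

```text
clock: 15.83
tool_pos: [0.6464, -0.0352, 0.2424]
eef_rot: [0.497, 0.868, 0.0, 0.0]
contact_force: [-5.8, -0.4, 15.0]
opening: 0.009
```

Request:
move_arm(turn=[[0,0,0],[0,0,0]], dp=[[0,0,0.01],[0,0,0]], jaw=[1,1])

```text
clock: 16.0
tool_pos: [0.6464, -0.0352, 0.2422]
eef_rot: [0.497, 0.868, 0.0, 0.0]
contact_force: [-5.4, 0.3, 15.2]
opening: 0.005
```

Request:
move_arm(turn=[[0,0,0],[0,0,0]], dp=[[0,0,0.02],[0,0,0]], jaw=[1,1])

```text
clock: 16.17
tool_pos: [0.6464, -0.0352, 0.2419]
eef_rot: [0.497, 0.868, 0.0, 0.001]
contact_force: [-6.2, -0.7, 15.0]
opening: 0.003
```

Request:
move_arm(turn=[[0,0,0],[0,0,0]], dp=[[0,0,0.02],[0,0,0]], jaw=[1,1])

```text
clock: 16.33
tool_pos: [0.6464, -0.0352, 0.2416]
eef_rot: [0.497, 0.868, 0.0, 0.001]
contact_force: [-6.5, 0.2, 17.6]
opening: 0.004
```

Request:
move_arm(turn=[[0,0,0],[0,0,0]], dp=[[0,0,0.02],[0,0,0]], jaw=[1,1])

```text
clock: 16.5
tool_pos: [0.6464, -0.0352, 0.2414]
eef_rot: [0.497, 0.868, 0.0, 0.001]
contact_force: [-6.4, -0.8, 18.9]
opening: 0.005
```

Request:
move_arm(turn=[[0,0,0],[0,0,0]], dp=[[0,0,0.01],[0,0,0]], jaw=[1,1])

```text
clock: 16.67
tool_pos: [0.6464, -0.0352, 0.2413]
eef_rot: [0.497, 0.868, 0.0, 0.001]
contact_force: [-7.9, -0.4, 18.8]
opening: 0.008
```

Run:
```python
from fit import *
S=r.snapshot("side");cv2.imwrite("pics/s5.png",cv2.resize(S["frame"][150:250,200:320],None,fx=5,fy=5,interpolation=2))
print(r.get_state()["contact_force"],r.get_state()["tool_pos"])
```

```text
[-7.09157494 -0.07396507 19.03140852] [ 0.64639678 -0.03518813  0.24130414]
```

View pics/s5.png

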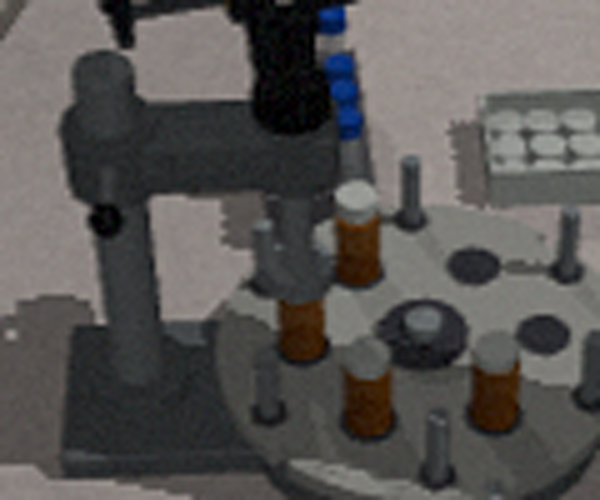

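Request:
move_arm(turn=[[0,0,0],[0,0,0],[0,0,0],[0,0,0],[0,0,0],[0,0,0],[0,0,0],[0,0,0],[0,0,0],[0,0,0]], dp=[[0,0,-0.1],[0,0,-0.2],[0,0,-0.25],[0,0,-0.25],[0,0,-0.25],[0,0,-0.25],[0,0,-0.4],[0,0,-0.6],[0,0,-0.6],[0,0,-0.3]], jaw=[1,1,1,1,1,1,1,1,1,1])

```text
clock: 17.55
tool_pos: [0.6474, -0.0352, 0.3204]
eef_rot: [0.497, 0.868, 0.001, 0.001]
contact_force: [0.7, -0.4, -0.5]
opening: 0.007
```

Request:
move_arm(turn=[[0,0,0],[0,0,0],[0,0,0],[0,0,0],[0,0,0],[0,0,0],[0,0,0],[0,0,0],[0,0,0],[0,0,0]], dp=[[0,-0.5,0],[0,-0.9,0],[0,-0.9,0],[0,-0.9,0],[0,-0.9,0],[0,-0.9,0],[0,-0.9,0],[0,-0.6,0],[0,0,0],[0,0,0]], jaw=[1,1,1,1,1,1,1,1,1,1])

```text
clock: 18.38
tool_pos: [0.5064, -0.1179, 0.3187]
eef_rot: [0.497, 0.868, 0.0, 0.0]
contact_force: [0.5, 0.4, -0.2]
opening: 0.005
```

Run:
```python
from fit import *
S=r.snapshot("side");T=r.snapshot("top");cv2.imwrite("pics/s6.png",cv2.resize(S["frame"][150:280,200:340],None,fx=4.5,fy=4.5,interpolation=2));cv2.imwrite("pics/t6.png",cv2.resize(T["frame"][80:280,220:380],None,fx=3,fy=3,interpolation=2))
print(r.get_state()["contact_force"],r.get_state()["tool_pos"])
```

```text
[-0.72205238 -0.60794165  0.60223919] [ 0.5074954  -0.11670365  0.31854112]
```

View pics/s6.png

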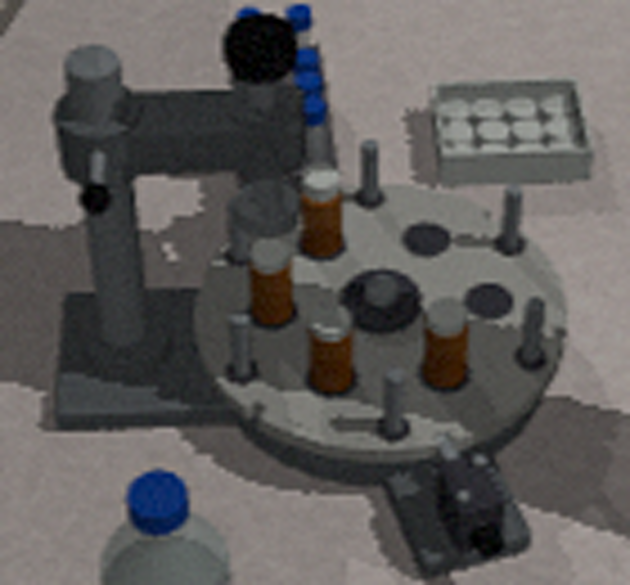

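View pics/t6.png

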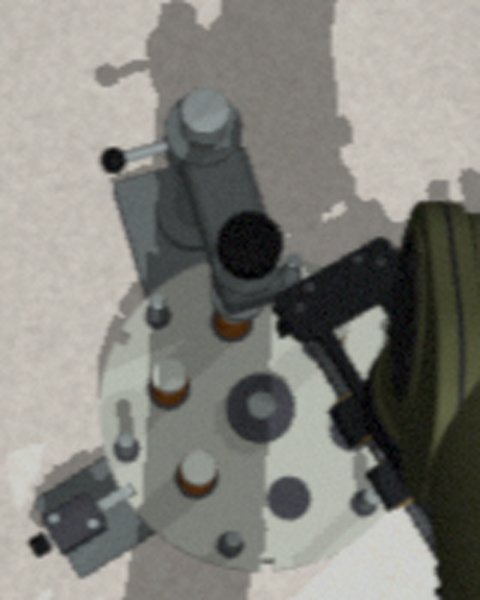

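Request:
move_arm(turn=[[0,0,0],[0,0,0],[0,0,0],[0,0,0],[0,0,0],[0,0,0]], dp=[[0.2,-0.3,-0.2],[0.3,-0.5,-0.3],[0.3,-0.5,-0.3],[0.2,-0.3,-0.2],[0,0,0],[0,0,0]], jaw=[1,1,1,1,1,1])

```text
clock: 18.98
tool_pos: [0.4596, -0.116, 0.3439]
eef_rot: [0.496, 0.868, 0.0, 0.001]
contact_force: [-0.6, -0.1, -0.2]
opening: 0.011
```

Run:
```python
from plant import r
s=r.get_state();print(s["clock"],s["tool_pos"],s["contact_force"],abs(s["qd"]).max())
print(r.finish_job())
```

```text
18.9833 [ 0.45957337 -0.11600753  0.34391686] [-0.56683839 -0.1038735  -0.16092615] 0.021322384770095133
the job is handed in; nothing more can be done
None
```

I turned the dial on to the next slot, pressed that vial's cap home, let the knob come back up, moved the hand clear and handed the job in at 19 s.

- **Dial:** I pushed it about 42° anticlockwise by one pin with the shut fingers. The force was about 7–8 N along the push for most of the way. The highest reading was about 10 N in all, with sideways and vertical rubbing on the pin included. Forces are read only at the end of each move, so short peaks in between would not show.
- **Bolt:** The drag then fell to about 2.6 N, and about 1 mm further on the dial stopped dead. It did not move under a rise to about 9.5 N. The pictures show the bolt's pull knob moved inward by roughly its travel.
- **Cap:** The knob took about 10 N while the cap slid, and the force rose from 27 mm of travel, where the cap should be home. That stop felt softer than "hard": the tool crept about 1.5 mm further as I built up to about 19 N down (about 20 N in all), under the 30 N limit.
- **Last pictures:** The knob is back up, the cap under the die stands at about the height of the finished ones, and the waiting vial's cap looks proud as before. I judged cap heights by eye and did not measure them. The rack, tray and bottle were never approached. After I moved the hand clear, the tool read only its noise level.

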